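Tare the scale with the empty bowl on it

TASK

Take the small empty white bowl off the black turntable and set it down gently, upright, in the middle of the scale's steel plate; do not drop it. Once you have let go of it and it stands there by itself, press the scale's orange tare button fully down and release it, leaving the bowl on the plate so that the cabinet knobs can be weighed into it later. Do not knock over the brown vase.

Things in the scene. Friction and masses are not known exactly. Their poses are not given: they have to be found in the camera images.
- bowl: Small open white ceramic bowl, empty, 120 g, 62 mm outside diameter, 42 mm high, wall 4 mm; outer wall vertical from 13 mm up to the rim, foot 46 mm. Any grasp yaw will do. Stands upright near the edge of a black turntable (310 mm disc, top 22 mm above the counter, does not turn); other low things there stand at least 40 mm clear. Origin: centre of its underside, z up.
- scale: Flat white electronic scale, fixed on the counter. Origin: at counter height (z 0) below the middle of the steel plate, z up. Plate 130 mm (x) by 140 mm (y), flat top 28 mm above the counter, does not sink. Case 205 x 160 mm, its top at 20 mm. The front strip, on the -x side roughly towards the robot, has a black display at y = -30 mm and the tare button at x = -100, y = +45 mm.
- tare (a joint): Travel of the round orange tare button on the scale (28 mm diameter, top 28 mm above the counter when up, centre at x = -100, y = +45 mm in the scale's frame): 0 up, 0.004 m fully down. Moves straight down, springs back when released; starts to move at 1.4 N, fully down at 4.5 N.
- vase: Brown ceramic vase, 145 mm high, 88 mm widest, 400 g, standing on the turntable across from the bowl, about 190 mm from it. Origin: centre of its underside, z up along its axis. The pot, ice mould and knobs on the turntable are all under 75 mm tall.
Things that resemble listed ones, but are neither listed nor needed, are in the scene too. Of the things shaped like the bowl, the white one is meant.

How it is judged (in metres and radians):
On the way, in this order (a step that is already met when the one before it is completed fails the run):
1. the bowl stands upright in the middle of the scale's plate, let go and at rest (horizontal distance between bowl and scale below 0.02 m and z of bowl in the frame of scale between 0.024 and 0.033 m and angle between bowl's own z axis and vertical below 0.1 rad and linear speed of bowl below 0.02 m/s and contact force between bowl and the fingers below 0.05 N), for 0.2 s.
2. the tare button is pressed with the bowl standing free on the plate (value of joint tare above 0.003 m and horizontal distance between bowl and scale below 0.02 m and contact force between bowl and the fingers below 0.05 N), for 0.1 s.
At the end, for the whole second after the job is handed in: The bowl stands upright (within 6 degrees) and still on the steel plate, its centre within 20 mm of the plate's middle, and the tare button, pressed at least 3 mm down after the bowl was let go there, is up again (within 1 mm) (horizontal distance between bowl and scale below 0.02 m and z of bowl in the frame of scale between 0.024 and 0.033 m and angle between bowl's own z axis and vertical below 0.1 rad and linear speed of bowl below 0.02 m/s and value of joint tare below 0.001 m); the robot touches nothing.
It fails at once if the bowl is dropped from more than about 2 cm (loose from the fingers and faster than 0.6 m/s) (contact force between bowl and the fingers below 0.05 N and linear speed of bowl above 0.6 m/s).
It fails at once if the vase is knocked over (leans more than 0.4 rad) (angle between vase's own z axis and vertical above 0.4 rad).
It also fails if it takes over 48 s, if anything falls off the work surface, if the arm or the gripper's body presses on something with over 40 N, if the wrist force passes 120 N, or if a joint passes its speed limit or range.

ROBOT

A 6-joint arm with a two-finger parallel gripper is mounted at the origin on the work surface. World frame = base frame: x ahead of the robot, y to its left, z up, the work surface at z = 0. Lengths are in m, angles in degrees, forces in N, time in s.
With the tool pointing down it reaches from about 0.25 to 0.775 m from the base axis. Payload 4 kg.
Tool frame: the origin (TCP) lies where the fingers leave the gripper's body, on its centre line; the fingertips stand 73 mm ahead of it and the grasp point (between the pads) lies 54 mm ahead of it; z points along the fingers, y is the direction in which the jaws open and shut (so a half turn about z gives the same grasp; the last joint's range is limited). The gripper opens to 85 mm and grips with 20 to 120 N. Pads are 22 mm wide; open, the fingers measure 114 mm over their backs; the gripper's body (76 mm by 85 mm) begins 54 mm behind the grasp point. The pads swing forward as they close: fully open they stand 13 mm farther back than shut.
Start: joints at [-75.12, 4.996, 78.535, -0, 96.463, -5.907], TCP at [0.195, -0.514, 0.304] pointing down, gripper open.
Joint ranges: [-177.83, 177.83], [-43.37, 116.18], [15.69, 146.23], [-61.86, 241.86], [9.47, 152.12], [-147.06, 147.06]. Speed limits (degrees/s): [159.86, 159.86, 180, 180, 180, 180].

INTERFACE

Orientations are given as a 3x3 rotation matrix whose columns are the frame's x, y, z axes.
In Python, from rig import read_state, get_image, sign_off gives the robot as it stands.
- The arm moves only by the tool drive_tool, never from a script. Its argument "commands" is a list of rows, each an object of numbers: "x", "y", "z": the shift along the tool's x, y, z in mm; "wx", "wy", "wz": the turn, a rotation vector about the tool's x, y, z in rad. A call has 1 to 10 rows; each row is the pose to reach, as a shift and turn from the pose commanded when the call began, along the tool's axes at that moment; what a row does not reach only later rows make up. A row lasts 1/10 s, in which the tool goes at most 50 mm and 8.59 degrees, less where a joint would pass 70% of its speed; a pose out of reach is approached as far as the arm can. A call with a gripper value outside its range is refused whole. "fingers" is the finger opening in mm, from 0 to 85.4, set as the call begins (left out, the last holds). The fingers move at their own pace and stop on an object; "newtons" is the grip in N (left out, the last holds). Time passes only in rows, so rows that repeat a pose let the fingers close. It gives the time, the measured TCP pose, the force and the opening at its end, in the units of the state.
- read_state(): the state, without advancing time (a new reading comes with each control period).
- get_image(name): name is "side" or "top" or "wrist"; returns a dict with "pixels" (384x512x3 uint8, red, green, blue), "intrinsics" (3x3 intrinsics, pixels), "world_from_camera" (4x4, takes a point from camera to world coordinates). Camera axes: x right, y down, z forward; pixel columns grow to the right and rows downward; lengths in m; the calibration is good to about 2 mm. A picture is of the moment at which its call begins. There is no depth.
- sign_off(): hands the job in, once; it reports no verdict.
The state is a dict: "time": time; "joint_positions": joint angles; "qd": joint speeds; "joint_torque": joint torques, N m; "position": TCP position; "orientation": TCP orientation; "contact_force": force on the tool from outside, world axes, zero at the start; "wrist_torque": the same for the moment, N m; "finger_gap": finger opening in m.
Only numpy, scipy, OpenCV 4.12 (cv2) and the standard library are available. Lean on these libraries where they do the work, as an engineer would, in place of code of your own. Each camera call takes 0.05 s, during which the arm holds its last target.

## Working session

There is one attempt and no reset: what is moved stays moved. The work goes in short steps, Python scripts to look and compute and a tool call to move; the robot and the scene stay as the last step left them, time stands still between calls to the robot, and variables do not carry over. Pictures are saved under pics/ and viewed, and the job is handed in when it is done.

Besides the shell and the picture viewer there is one more tool, called after ">>>" by a JSON object that holds its "api" and its "payload", one argument or row to a line. drive_tool: Moves the arm, as the interface text tells. Its arguments: {"type":"object","properties":{"commands":{"type":"array"},"fingers":{"type":"number"},"newtons":{"type":"number"}},"required":["commands"]}

```bash
mkdir -p pics; ls; cat > h.py <<'E'
import numpy as np, cv2
from rig import read_state, get_image, sign_off
def snap(n,f):
    d=get_image(n); cv2.imwrite(f'pics/{f}.png',cv2.cvtColor(d['pixels'],cv2.COLOR_RGB2BGR)); np.savez(f'pics/{f}.npz',**d); return d
def ray(d,u,v,z):
    K=d['intrinsics'];T=d['world_from_camera']
    r=T[:3,:3]@np.linalg.solve(K,[u,v,1.]);o=T[:3,3];return o+r*(z-o[2])/r[2]
def proj(d,p):
    T=d['world_from_camera'];c=T[:3,:3].T@(np.array(p)-T[:3,3]);q=d['intrinsics']@c;return q[:2]/q[2]
E
python3 - <<'E'
from h import *
for n in('side','top','wrist'):
    d=snap(n,n+'0');print(n,d['world_from_camera'].round(3).tolist(),d['intrinsics'][0,0])
s=read_state();print(s['time'],s['position'],s['orientation'])
E
```

```text
pics
side [[0.992, -0.088, 0.093, 0.379], [-0.128, -0.694, 0.709, -1.179], [0.002, -0.715, -0.699, 1.13], [0.0, 0.0, 0.0, 1.0]] 496.2365286019419
top [[-0.001, -0.991, 0.135, 0.312], [-1.0, 0.004, 0.021, -0.124], [-0.022, -0.135, -0.991, 1.566], [0.0, 0.0, 0.0, 1.0]] 488.10876373081413
wrist [[0.354, -0.898, -0.263, 0.263], [-0.935, -0.34, -0.097, -0.489], [-0.002, 0.28, -0.96, 0.372], [0.0, 0.0, 0.0, 1.0]] 273.4406465713806
0.15 [ 0.19513004 -0.51394588  0.30297722] [[ 9.34900552e-01  3.54909501e-01 -4.50895564e-04]
 [ 3.54909741e-01 -9.34899028e-01  1.69777628e-03]
 [ 1.81015108e-04 -1.74727921e-03 -9.99998457e-01]]
```

View pics/side0.png

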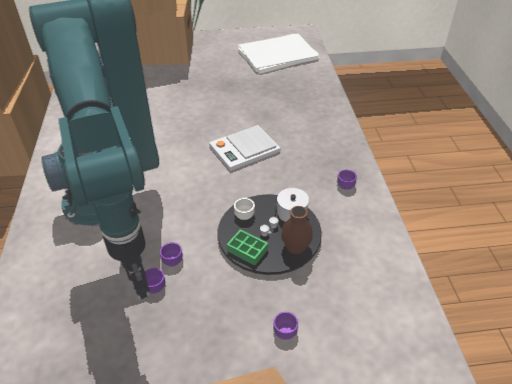

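View pics/top0.png

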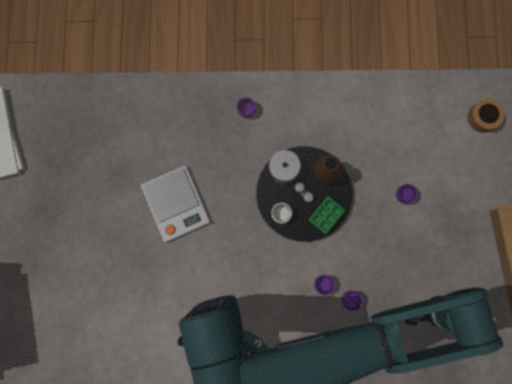

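View pics/wrist0.png

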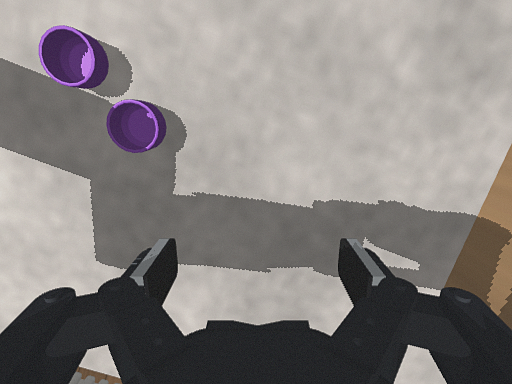

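The white bowl is at top (282,213) and side (244,209). Possible confusions:
- Lidded white pot at top (285,165).
- Purple bowls at top (247,107), (407,194), (325,285) and (352,300).
- White knobs at top (300,187) and (308,197).

The scale is at top (175,203), with its orange button at (170,230). I'm choosing the open white bowl. Next I'll take a close crop and measure it.

```bash
python3 - <<'E'
from h import *
L=lambda f:dict(np.load(f'pics/{f}.npz'))
t,s=L('top0'),L('side0')
def blob(m,box):
    x0,y0,x1,y1=box;mm=np.zeros(m.shape,np.uint8);mm[y0:y1,x0:x1]=m[y0:y1,x0:x1]
    n,l,st,c=cv2.connectedComponentsWithStats(mm);i=1+np.argmax(st[1:,4]);cs,_=cv2.findContours((l==i).astype(np.uint8),0,1)
    return st[i],c[i],max(cs,key=cv2.contourArea)
for n,d,bb,ob,sb in(('top',t,(262,195,296,230),(155,215,185,245),(130,155,220,250)),('side',s,(228,195,260,222),(210,135,230,152),(200,115,290,175))):
    p=d['pixels'].astype(int);g=p.sum(2)
    st,c,k=blob(((g>330)).astype(np.uint8),bb);print(n,'bowl',st,c, cv2.minEnclosingCircle(k))
    (u,v),r=cv2.minEnclosingCircle(k)
    print(' rim pos',ray(d,u,v,.064).round(4),'dia',np.linalg.norm(ray(d,u-r,v,.064)-ray(d,u+r,v,.064)))
    st,c,k=blob(((p[...,0]-p[...,2]>60)).astype(np.uint8),ob);print(' btn',st,c,ray(d,*c,.028).round(4))
    if n=='top':
        hsv=cv2.cvtColor(d['pixels'],cv2.COLOR_RGB2HSV)
        st,c,k=blob((g>480).astype(np.uint8),sb);r=cv2.minAreaRect(k);print(' scale',st,r);print([ray(d,*q,.02).round(4).tolist() for q in cv2.boxPoints(r)])
a=cv2.resize(t['pixels'][135:245,250:360,::-1],None,fx=5,fy=5);cv2.imwrite('pics/c1.png',a)
b=cv2.resize(t['pixels'][155:250,130:225,::-1],None,fx=6,fy=6,interpolation=2);cv2.imwrite('pics/c2.png',b)
b=cv2.resize(s['pixels'][115:275,190:330,::-1],None,fx=4,fy=3.7,interpolation=2);cv2.imwrite('pics/c3.png',b)
E
```

```text
top bowl [272 204  20  19 185] [283.46486486 214.11891892] ((281.2954406738281, 213.02841186523438), 9.758993148803711)
 rim pos [ 0.4622 -0.14    0.064 ] dia 0.06026454010273392
 btn [166 226   8   8  52] [169.65384615 229.28846154] [0.4151 0.213  0.028 ]Traceback (most recent call last):
  File "<stdin>", line 16, in <module>
  File "<stdin>", line 6, in blob
    return _wrapfunc(a, 'argmax', axis=axis, out=out, **kwds)
    return bound(*args, **kwds)
ValueError: attempt to get argmax of an empty sequence
```

```bash
python3 - <<'E'
from h import *
L=lambda f:dict(np.load(f'pics/{f}.npz'))
t,s=L('top0'),L('side0')
print(t['pixels'][[213,200,160,185,225],[282,175,140,165,200]], t['pixels'][200,225])
def blob(m,box):
    x0,y0,x1,y1=box;mm=np.zeros(m.shape,np.uint8);mm[y0:y1,x0:x1]=m[y0:y1,x0:x1]
    n,l,st,c=cv2.connectedComponentsWithStats(mm);i=1+np.argmax(st[1:,4]);cs,_=cv2.findContours((l==i).astype(np.uint8),0,1)
    return st[i],c[i],max(cs,key=cv2.contourArea)
p=s['pixels'].astype(int);g=p.sum(2)
st,c,k=blob((g>380).astype(np.uint8),(228,195,260,222));print('side bowl',st,c)
st,c,k=blob(((p[...,0]-p[...,2]>60)).astype(np.uint8),(210,135,230,152));print('btn',st,c,ray(s,*c,.028))
p=t['pixels'].astype(int);g=p.sum(2)
for th in(330,360,390):
    st,c,k=blob((g>th).astype(np.uint8),(130,155,222,250));r=cv2.minAreaRect(k);q=[ray(t,*q,.02) for q in cv2.boxPoints(r)]
    print(th,r,np.mean(q,0).round(4),[np.linalg.norm(q[i]-q[i-1]).round(4) for i in range(4)]);print(np.round(q,3).tolist())
a=cv2.resize(t['pixels'][135:245,250:360,::-1],None,fx=5,fy=5);cv2.imwrite('pics/c1.png',a)
b=cv2.resize(t['pixels'][155:250,130:225,::-1],None,fx=6,fy=6,interpolation=2);cv2.imwrite('pics/c2.png',b)
b=cv2.resize(s['pixels'][115:275,190:330,::-1],None,fx=4,fy=3.7,interpolation=2);cv2.imwrite('pics/c3.png',b)
E
```

```text
[[166 164 158]
 [130 129 129]
 [100  94  90]
 [133 133 132]
 [139 137 137]] [105 100  97]
side bowl [228 195  29  24 513] [241.61403509 205.1539961 ]
btn [217 141   8   6  37] [220.27027027 143.24324324] [0.41612857 0.20851757 0.028     ]
330 ((173.78138732910156, 203.24722290039062), (63.118350982666016, 50.917327880859375), 66.50143432617188) [0.4999 0.2039 0.02  ] [np.float64(0.2054), np.float64(0.1636), np.float64(0.2061), np.float64(0.1608)]
[[0.56, 0.322, 0.02], [0.626, 0.172, 0.02], [0.438, 0.087, 0.02], [0.374, 0.235, 0.02]]
360 ((173.862060546875, 203.34483337402344), (62.50186538696289, 49.896446228027344), 66.80140686035156) [0.4996 0.2036 0.02  ] [np.float64(0.2033), np.float64(0.1603), np.float64(0.204), np.float64(0.1576)]
[[0.561, 0.319, 0.02], [0.624, 0.172, 0.02], [0.438, 0.089, 0.02], [0.376, 0.234, 0.02]]
390 ((173.7098388671875, 203.408203125), (61.43979263305664, 49.186195373535156), 66.37062072753906) [0.4993 0.2041 0.02  ] [np.float64(0.1999), np.float64(0.158), np.float64(0.2006), np.float64(0.1554)]
[[0.558, 0.318, 0.02], [0.622, 0.174, 0.02], [0.44, 0.091, 0.02], [0.377, 0.233, 0.02]]
```

View pics/c1.png

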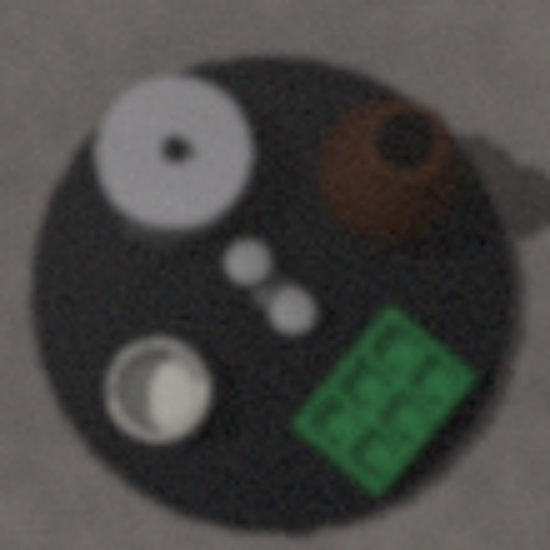

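View pics/c2.png

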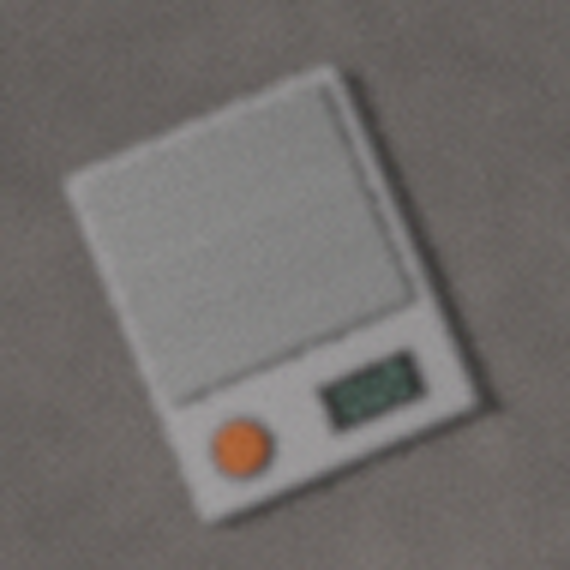

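View pics/c3.png

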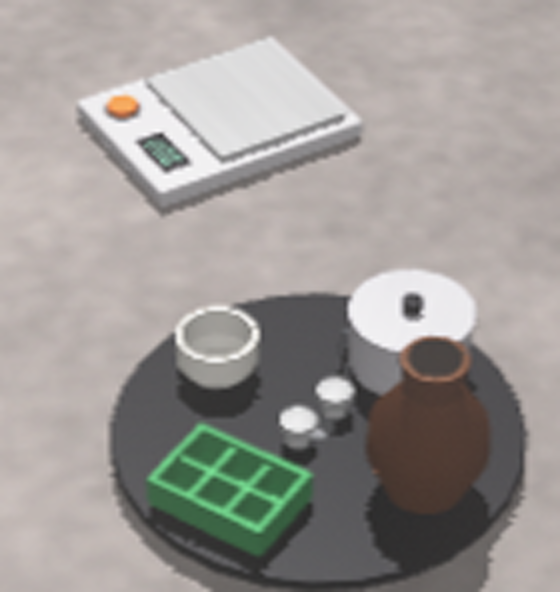

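>>> {"api": "drive_tool", "payload": {
  "commands": [
    {"x": 20,"y": -13,"z": 0},
    {"x": 60,"y": -40,"z": 0},
    {"x": 100,"y": -67,"z": 5},
    {"x": 145,"y": -97,"z": 10},
    {"x": 190,"y": -127,"z": 20},
    {"x": 235,"y": -157,"z": 30},
    {"x": 280,"y": -187,"z": 40},
    {"x": 325,"y": -217,"z": 50},
    {"x": 362,"y": -242,"z": 55},
    {"x": 382,"y": -255,"z": 60}
  ],
  "fingers": 85,
  "newtons": 25
}}

```text
$.commands[0]: bad value
```

>>> {"api": "drive_tool", "payload": {
  "commands": [
    {"x": 0,"y": 0,"z": 0},
    {"x": 0,"y": 0,"z": 0}
  ]
}}

```text
$.commands[0]: bad value
```

```bash
python3 - <<'E'
from h import *
d=snap('wrist','w1');s=read_state();print(s['time'],s['position'],s['orientation'].round(4),s['contact_force'],s['finger_gap'])
print(proj(d,[.4622,-.14,.064]))
t=dict(np.load('pics/top0.npz'))
print(np.mean([ray(t,129.6+a/6,154.6+b/6,.028) for a,b in((75,188),(325,85),(418,297),(178,405))],0))
c=[ray(t,129.6+a/6,154.6+b/6,.028) for a,b in((75,188),(325,85),(418,297),(178,405))]
print([np.linalg.norm(c[i]-c[i-1]).round(3) for i in range(4)])
E
```

```text
0.2 [ 0.19512938 -0.51399844  0.30315644] [[ 9.349e-01  3.549e-01 -4.000e-04]
 [ 3.549e-01 -9.349e-01  1.400e-03]
 [ 1.000e-04 -1.400e-03 -1.000e+00]] [-0.51325508 -0.37837276 -0.52973236] 0.08573168711283252
[ -76.78023048 -309.0826812 ]
[0.52426915 0.21126321 0.028     ]
[np.float64(0.13), np.float64(0.144), np.float64(0.126), np.float64(0.139)]
```

View pics/w1.png

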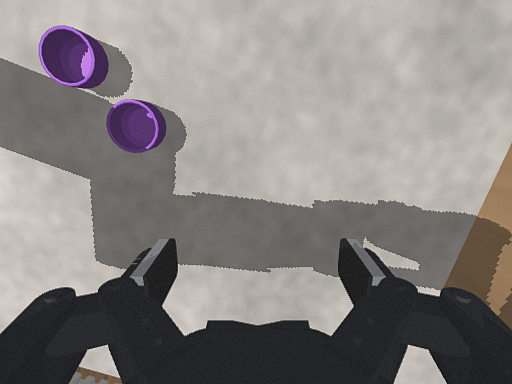

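The wrist view hasn't changed, because both calls were refused. The rows probably need all six keys. The plate centre comes out at (0.524, 0.211) from its corners and (0.525, 0.212) from the button, so they agree.

>>> {"api": "drive_tool", "payload": {
  "commands": [
    {"x": 20,"y": -13,"z": 0,"wx": 0,"wy": 0,"wz": 0},
    {"x": 60,"y": -40,"z": 0,"wx": 0,"wy": 0,"wz": 0},
    {"x": 100,"y": -67,"z": 5,"wx": 0,"wy": 0,"wz": 0},
    {"x": 145,"y": -97,"z": 10,"wx": 0,"wy": 0,"wz": 0},
    {"x": 190,"y": -127,"z": 20,"wx": 0,"wy": 0,"wz": 0},
    {"x": 235,"y": -157,"z": 30,"wx": 0,"wy": 0,"wz": 0},
    {"x": 280,"y": -187,"z": 40,"wx": 0,"wy": 0,"wz": 0},
    {"x": 325,"y": -217,"z": 50,"wx": 0,"wy": 0,"wz": 0},
    {"x": 362,"y": -242,"z": 55,"wx": 0,"wy": 0,"wz": 0},
    {"x": 382,"y": -255,"z": 60,"wx": 0,"wy": 0,"wz": 0}
  ],
  "fingers": 85,
  "newtons": 25
}}

```text
time: 1.2
position: [0.4627, -0.1379, 0.2437]
orientation: [[0.935, 0.356, 0.0], [0.356, -0.935, -0.0], [0.0, 0.0, -1.0]]
contact_force: [0.7, -0.2, -0.4]
finger_gap: 0.0853
```

>>> {"api": "drive_tool", "payload": {
  "commands": [
    {"x": 0,"y": 0,"z": 0,"wx": 0,"wy": 0,"wz": 0},
    {"x": 0,"y": 0,"z": 0,"wx": 0,"wy": 0,"wz": 0}
  ]
}}

```text
time: 1.4
position: [0.4619, -0.1394, 0.2434]
orientation: [[0.934, 0.357, -0.001], [0.357, -0.934, -0.0], [-0.001, -0.0, -1.0]]
contact_force: [-0.2, 0.2, -0.6]
finger_gap: 0.0852
```

```bash
python3 - <<'E'
from h import *
d=snap('wrist','w1b');s=read_state();print(s['time'],s['position'],s['contact_force'],s['finger_gap'])
print(proj(d,[.4622,-.14,.064]))
E
```

```text
1.45 [ 0.46165113 -0.14031653  0.24374129] [-0.5681451  -0.54933014 -0.98162529] 0.08499067377632347
[257.29980802 191.9247715 ]
```

View pics/w1b.png

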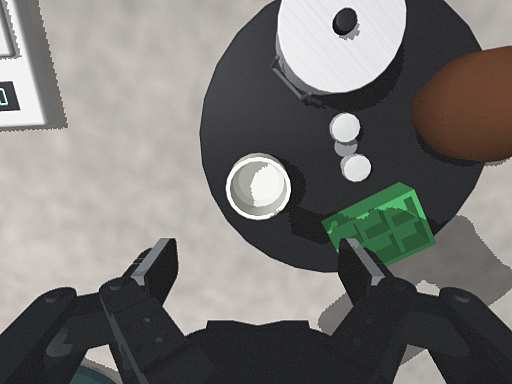

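```bash
python3 - <<'E'
from h import *
d=dict(np.load('pics/w1b.npz'));g=d['pixels'].astype(int).sum(2)
a=cv2.resize(d['pixels'][140:230,215:305,::-1],None,fx=6,fy=6,interpolation=2);cv2.imwrite('pics/c4.png',a)
m=(g>330).astype(np.uint8);
def pos(u,v,z=.064):
    p=ray(d,u,v,z);return p.round(4)
print(pos(259,187),pos(257,192),pos(322,222,.04),pos(345,128,.05),[np.linalg.norm(pos(322,222,z)-pos(259,187)) for z in (.03,.06)],read_state()['joint_positions'])
E
```

```text
[ 0.4673 -0.1398  0.064 ] [ 0.462  -0.1398  0.064 ] [ 0.449  -0.2192  0.04  ] [ 0.5458 -0.1959  0.05  ] [np.float64(0.09245853124509386), np.float64(0.07287420668521886)] [-2.36205094e+01 -2.49563998e+00  9.30157686e+01 -4.26479266e-02
  8.95069030e+01  4.55557379e+01]
```

View pics/c4.png

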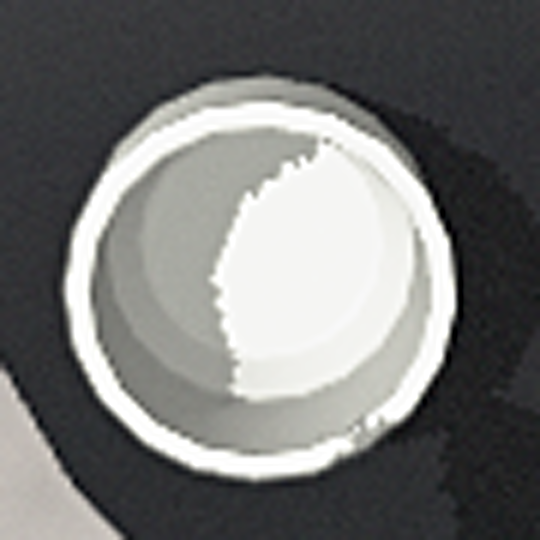

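In the crop, the open white bowl's rim is centred at wrist (258,188). That puts it at (0.466, -0.140), against (0.462, -0.140) from the top view. The mould lies to its lower right at (322,222), so I'll turn the jaws away from it and descend.

>>> {"api": "drive_tool", "payload": {
  "commands": [
    {"x": 3,"y": 1,"z": 5,"wx": 0,"wy": 0,"wz": -0.12},
    {"x": 3,"y": 1,"z": 15,"wx": 0,"wy": 0,"wz": -0.26},
    {"x": 3,"y": 1,"z": 30,"wx": 0,"wy": 0,"wz": -0.4},
    {"x": 3,"y": 1,"z": 50,"wx": 0,"wy": 0,"wz": -0.4},
    {"x": 3,"y": 1,"z": 70,"wx": 0,"wy": 0,"wz": -0.4},
    {"x": 3,"y": 1,"z": 90,"wx": 0,"wy": 0,"wz": -0.4},
    {"x": 3,"y": 1,"z": 108,"wx": 0,"wy": 0,"wz": -0.4},
    {"x": 3,"y": 1,"z": 124,"wx": 0,"wy": 0,"wz": -0.4},
    {"x": 3,"y": 1,"z": 137,"wx": 0,"wy": 0,"wz": -0.4},
    {"x": 3,"y": 1,"z": 145,"wx": 0,"wy": 0,"wz": -0.4}
  ],
  "fingers": 82
}}

```text
time: 2.45
position: [0.4642, -0.1411, 0.098]
orientation: [[0.724, 0.689, -0.001], [0.689, -0.724, 0.0], [-0.001, -0.001, -1.0]]
contact_force: [-0.5, 0.1, 0.1]
finger_gap: 0.0819
```

>>> {"api": "drive_tool", "payload": {
  "commands": [
    {"x": 0,"y": 0,"z": 0,"wx": 0,"wy": 0,"wz": 0}
  ]
}}

```text
time: 2.55
position: [0.4641, -0.1406, 0.0979]
orientation: [[0.724, 0.69, -0.002], [0.69, -0.724, 0.001], [-0.001, -0.002, -1.0]]
contact_force: [-0.3, 0.3, -0.7]
finger_gap: 0.0819
```

```bash
python3 - <<'E'
from h import *
d=snap('wrist','w2');s=read_state();print(s['time'],s['position'],s['contact_force'],s['finger_gap'])
E
```

```text
2.6 [ 0.46477074 -0.1406269   0.09885508] [0.37873588 0.50630667 1.24837981] 0.082032917613233
```

View pics/w2.png

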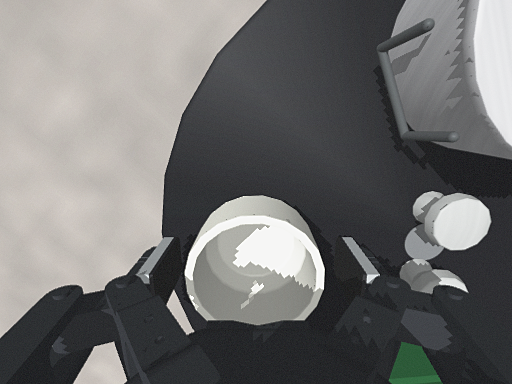

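The pads straddle the bowl, whose rim is centred near (256,270), with clear gaps on both sides. Closing now.

>>> {"api": "drive_tool", "payload": {
  "commands": [
    {"x": 0,"y": 0,"z": 0,"wx": 0,"wy": 0,"wz": 0},
    {"x": 0,"y": 0,"z": 0,"wx": 0,"wy": 0,"wz": 0},
    {"x": 0,"y": 0,"z": 0,"wx": 0,"wy": 0,"wz": 0},
    {"x": 0,"y": 0,"z": 0,"wx": 0,"wy": 0,"wz": 0},
    {"x": 0,"y": 0,"z": 0,"wx": 0,"wy": 0,"wz": 0},
    {"x": 0,"y": 0,"z": 0,"wx": 0,"wy": 0,"wz": 0},
    {"x": 0,"y": 0,"z": 0,"wx": 0,"wy": 0,"wz": 0},
    {"x": 0,"y": 0,"z": 0,"wx": 0,"wy": 0,"wz": 0}
  ],
  "fingers": 50,
  "newtons": 25
}}

```text
time: 3.4
position: [0.4657, -0.1404, 0.1002]
orientation: [[0.723, 0.691, 0.002], [0.691, -0.723, -0.001], [0.001, 0.002, -1.0]]
contact_force: [-0.1, -0.3, 5.9]
finger_gap: 0.0608
```

>>> {"api": "drive_tool", "payload": {
  "commands": [
    {"x": 0,"y": 0,"z": -5,"wx": 0,"wy": 0,"wz": 0},
    {"x": 0,"y": 0,"z": -15,"wx": 0,"wy": 0,"wz": 0},
    {"x": 0,"y": 0,"z": -30,"wx": 0,"wy": 0,"wz": 0},
    {"x": 0,"y": 0,"z": -50,"wx": 0,"wy": 0,"wz": 0},
    {"x": 0,"y": 0,"z": -70,"wx": 0,"wy": 0,"wz": 0},
    {"x": 0,"y": 0,"z": -85,"wx": 0,"wy": 0,"wz": 0},
    {"x": 0,"y": 0,"z": -95,"wx": 0,"wy": 0,"wz": 0},
    {"x": 0,"y": 0,"z": -100,"wx": 0,"wy": 0,"wz": 0},
    {"x": 0,"y": 0,"z": -100,"wx": 0,"wy": 0,"wz": 0}
  ]
}}

```text
time: 4.3
position: [0.4651, -0.1401, 0.1993]
orientation: [[0.723, 0.691, 0.001], [0.691, -0.723, -0.0], [0.0, 0.001, -1.0]]
contact_force: [-0.1, 0.2, -0.6]
finger_gap: 0.0611
```

```bash
python3 - <<'E'
from h import *
d=snap('wrist','w3');snap('side','s3');s=read_state();print(s['time'],s['position'],s['contact_force'],s['finger_gap'],s['orientation'])
E
```

```text
4.4 [ 0.46458166 -0.13994401  0.19806357] [-0.28587934 -0.31091175 -1.26957063] 0.06085868377280606 [[ 7.22940402e-01  6.90908864e-01 -1.45468254e-03]
 [ 6.90910101e-01 -7.22940437e-01  5.97822827e-04]
 [-6.38607740e-04 -1.43724513e-03 -9.99998763e-01]]
```

View pics/w3.png

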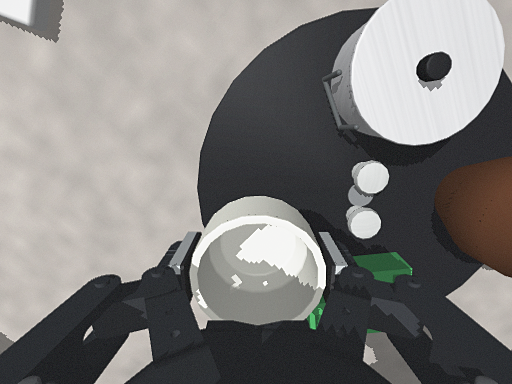

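View pics/s3.png

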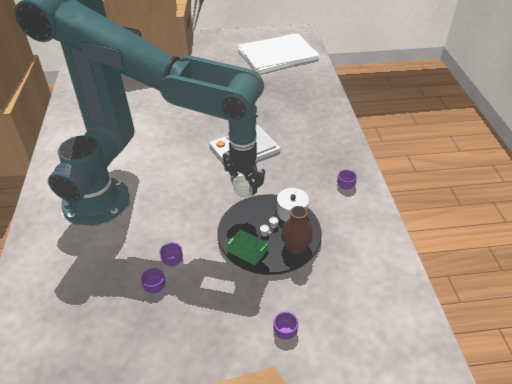

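The bowl is off the turntable and held level: rim around wrist (258,270), and side (242,185). The vase is undisturbed at side (297,232). Next I carry it over the scale.

>>> {"api": "drive_tool", "payload": {
  "commands": [
    {"x": 8,"y": -6,"z": 0,"wx": 0,"wy": 0,"wz": 0},
    {"x": 28,"y": -21,"z": 0,"wx": 0,"wy": 0,"wz": 0},
    {"x": 60,"y": -45,"z": 0,"wx": 0,"wy": 0,"wz": 0},
    {"x": 98,"y": -73,"z": 0,"wx": 0,"wy": 0,"wz": 0},
    {"x": 136,"y": -101,"z": 0,"wx": 0,"wy": 0,"wz": 0},
    {"x": 174,"y": -129,"z": 5,"wx": 0,"wy": 0,"wz": 0},
    {"x": 212,"y": -158,"z": 10,"wx": 0,"wy": 0,"wz": 0},
    {"x": 247,"y": -184,"z": 14,"wx": 0,"wy": 0,"wz": 0},
    {"x": 273,"y": -203,"z": 18,"wx": 0,"wy": 0,"wz": 0},
    {"x": 286,"y": -213,"z": 18,"wx": 0,"wy": 0,"wz": 0}
  ]
}}

```text
time: 5.4
position: [0.5235, 0.2147, 0.1791]
orientation: [[0.721, 0.693, -0.003], [0.693, -0.721, 0.0], [-0.002, -0.002, -1.0]]
contact_force: [-0.2, 0.0, -2.6]
finger_gap: 0.061
```

>>> {"api": "drive_tool", "payload": {
  "commands": [
    {"x": 0,"y": 0,"z": 0,"wx": 0,"wy": 0,"wz": 0},
    {"x": 0,"y": 0,"z": 0,"wx": 0,"wy": 0,"wz": 0},
    {"x": 0,"y": 0,"z": 0,"wx": 0,"wy": 0,"wz": 0}
  ]
}}

```text
time: 5.7
position: [0.5245, 0.2103, 0.1809]
orientation: [[0.724, 0.69, -0.0], [0.69, -0.724, -0.001], [-0.001, 0.0, -1.0]]
contact_force: [-0.1, 0.4, -1.7]
finger_gap: 0.0613
```

```bash
python3 - <<'E'
from h import *
d=snap('wrist','w4');s=read_state();print(s['time'],s['position'],s['contact_force'],s['finger_gap'],s['orientation'].round(4).tolist())
p=s['position'];print(proj(d,[p[0],p[1],p[2]-.035]),'plate',proj(d,[.5245,.2115,.028]))
R=s['orientation'];
c,sn=np.cos(np.radians(24.7)),np.sin(np.radians(24.7))
for a,b in((65,70),(65,-70),(-65,-70),(-65,70),(-100,45)):
    print((a,b),proj(d,[.5245+(c*a-sn*b)/1e3,.2115+(sn*a+c*b)/1e3,.028]).round(0))
E
```

```text
5.75 [0.52457638 0.21016987 0.18097991] [ 0.78224272  0.38853656 -2.06309211] 0.06116173725977853 [[0.7242, 0.6896, -0.0], [0.6896, -0.7242, -0.0005], [-0.0004, 0.0004, -1.0]]
[255.26914226 283.1642484 ] plate [254.99272936 199.3365074 ]
(65, 70) [196.  95.]
(65, -70) [362. 154.]
(-65, -70) [303. 285.]
(-65, 70) [157. 241.]
(-100, 45) [175. 281.]
```

View pics/w4.png

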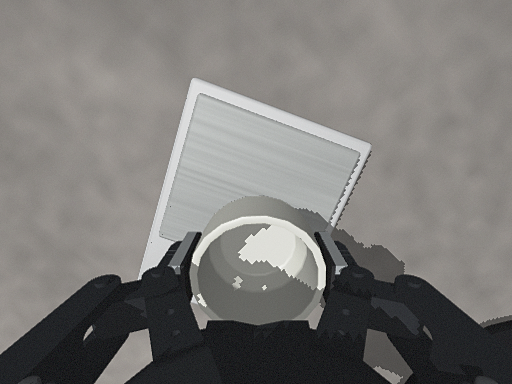

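The visible plate corners at (200,95), (360,153) and (160,240) match my predicted (196,95), (362,154) and (157,241) to about 2 mm. The bowl is still held. Lowering it now.

>>> {"api": "drive_tool", "payload": {
  "commands": [
    {"x": 0,"y": 0,"z": 6,"wx": 0,"wy": 0,"wz": 0},
    {"x": 0,"y": 0,"z": 16,"wx": 0,"wy": 0,"wz": 0},
    {"x": 0,"y": 0,"z": 28,"wx": 0,"wy": 0,"wz": 0},
    {"x": 0,"y": 0,"z": 40,"wx": 0,"wy": 0,"wz": 0},
    {"x": 0,"y": 0,"z": 50,"wx": 0,"wy": 0,"wz": 0},
    {"x": 0,"y": 0,"z": 58,"wx": 0,"wy": 0,"wz": 0},
    {"x": 0,"y": 0,"z": 64,"wx": 0,"wy": 0,"wz": 0},
    {"x": 0,"y": 0,"z": 68,"wx": 0,"wy": 0,"wz": 0},
    {"x": 0,"y": 0,"z": 70,"wx": 0,"wy": 0,"wz": 0},
    {"x": 0,"y": 0,"z": 71,"wx": 0,"wy": 0,"wz": 0}
  ]
}}

```text
time: 6.75
position: [0.5247, 0.2116, 0.11]
orientation: [[0.723, 0.691, 0.001], [0.691, -0.723, 0.0], [0.0, 0.0, -1.0]]
contact_force: [-0.1, -0.5, -2.5]
finger_gap: 0.0613
```

>>> {"api": "drive_tool", "payload": {
  "commands": [
    {"x": 0,"y": 0,"z": 0.5,"wx": 0,"wy": 0,"wz": 0},
    {"x": 0,"y": 0,"z": 1,"wx": 0,"wy": 0,"wz": 0},
    {"x": 0,"y": 0,"z": 1,"wx": 0,"wy": 0,"wz": 0}
  ]
}}

```text
time: 7.05
position: [0.5247, 0.2115, 0.1092]
orientation: [[0.723, 0.691, 0.001], [0.691, -0.723, 0.0], [0.0, 0.0, -1.0]]
contact_force: [0.4, -0.5, -3.0]
finger_gap: 0.0613
```

>>> {"api": "drive_tool", "payload": {
  "commands": [
    {"x": 0,"y": 0,"z": 0.5,"wx": 0,"wy": 0,"wz": 0},
    {"x": 0,"y": 0,"z": 1,"wx": 0,"wy": 0,"wz": 0},
    {"x": 0,"y": 0,"z": 1,"wx": 0,"wy": 0,"wz": 0}
  ]
}}

```text
time: 7.35
position: [0.5245, 0.2114, 0.1078]
orientation: [[0.723, 0.691, -0.0], [0.691, -0.723, -0.0], [-0.0, 0.0, -1.0]]
contact_force: [0.5, 0.4, -1.1]
finger_gap: 0.0613
```

>>> {"api": "drive_tool", "payload": {
  "commands": [
    {"x": 0,"y": 0,"z": 0.5,"wx": 0,"wy": 0,"wz": 0},
    {"x": 0,"y": 0,"z": 1,"wx": 0,"wy": 0,"wz": 0},
    {"x": 0,"y": 0,"z": 1,"wx": 0,"wy": 0,"wz": 0}
  ]
}}

```text
time: 7.65
position: [0.5245, 0.2114, 0.1067]
orientation: [[0.723, 0.691, -0.0], [0.691, -0.723, -0.0], [-0.0, -0.0, -1.0]]
contact_force: [0.1, -0.5, -1.0]
finger_gap: 0.0615
```

>>> {"api": "drive_tool", "payload": {
  "commands": [
    {"x": 0,"y": 0,"z": 0.5,"wx": 0,"wy": 0,"wz": 0},
    {"x": 0,"y": 0,"z": 1,"wx": 0,"wy": 0,"wz": 0},
    {"x": 0,"y": 0,"z": 1,"wx": 0,"wy": 0,"wz": 0}
  ]
}}

```text
time: 7.95
position: [0.5246, 0.2115, 0.1063]
orientation: [[0.723, 0.691, 0.0], [0.691, -0.723, -0.0], [0.0, 0.0, -1.0]]
contact_force: [-1.1, -0.6, 1.0]
finger_gap: 0.061
```

>>> {"api": "drive_tool", "payload": {
  "commands": [
    {"x": 0,"y": 0,"z": 0.5,"wx": 0,"wy": 0,"wz": 0},
    {"x": 0,"y": 0,"z": 1,"wx": 0,"wy": 0,"wz": 0},
    {"x": 0,"y": 0,"z": 1,"wx": 0,"wy": 0,"wz": 0}
  ]
}}

```text
time: 8.25
position: [0.5246, 0.2115, 0.1062]
orientation: [[0.723, 0.691, 0.0], [0.691, -0.723, -0.0], [0.0, 0.0, -1.0]]
contact_force: [-3.1, -0.4, 6.6]
finger_gap: 0.0611
```

Contact: 6.6 N upward. Releasing.

>>> {"api": "drive_tool", "payload": {
  "commands": [
    {"x": 0,"y": 0,"z": -0.5,"wx": 0,"wy": 0,"wz": 0},
    {"x": 0,"y": 0,"z": -0.5,"wx": 0,"wy": 0,"wz": 0},
    {"x": 0,"y": 0,"z": -0.5,"wx": 0,"wy": 0,"wz": 0},
    {"x": 0,"y": 0,"z": -0.5,"wx": 0,"wy": 0,"wz": 0},
    {"x": 0,"y": 0,"z": -0.5,"wx": 0,"wy": 0,"wz": 0},
    {"x": 0,"y": 0,"z": -0.5,"wx": 0,"wy": 0,"wz": 0}
  ],
  "fingers": 82
}}

```text
time: 8.85
position: [0.5246, 0.2114, 0.1053]
orientation: [[0.723, 0.691, -0.0], [0.691, -0.723, -0.0], [-0.0, 0.0, -1.0]]
contact_force: [0.5, 0.1, 0.6]
finger_gap: 0.0821
```

```bash
python3 - <<'E'
from h import *
d=snap('wrist','w5');s=read_state();print(s['time'],s['position'],s['contact_force'],s['finger_gap'])
E
```

```text
8.9 [0.52455438 0.21144409 0.10526393] [ 0.21399104 -0.17563472  0.05363796] 0.08216783236165795
```

View pics/w5.png

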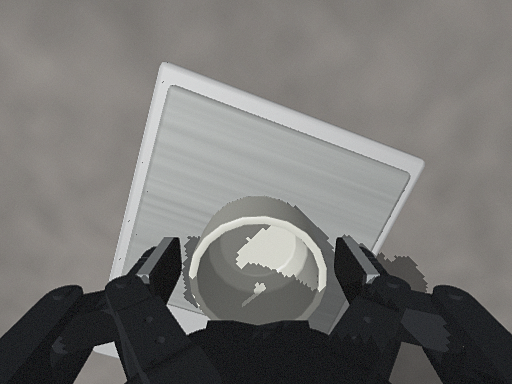

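The bowl stands free, with its rim near (258,270) and both pads clear of it. Lifting to check.

>>> {"api": "drive_tool", "payload": {
  "commands": [
    {"x": 0,"y": 0,"z": -5,"wx": 0,"wy": 0,"wz": 0},
    {"x": 0,"y": 0,"z": -15,"wx": 0,"wy": 0,"wz": 0},
    {"x": 0,"y": 0,"z": -28,"wx": 0,"wy": 0,"wz": 0},
    {"x": 0,"y": 0,"z": -45,"wx": 0,"wy": 0,"wz": 0},
    {"x": 0,"y": 0,"z": -65,"wx": 0,"wy": 0,"wz": 0},
    {"x": 0,"y": 0,"z": -85,"wx": 0,"wy": 0,"wz": 0},
    {"x": 0,"y": 0,"z": -105,"wx": 0,"wy": 0,"wz": 0},
    {"x": 0,"y": 0,"z": -118,"wx": 0,"wy": 0,"wz": 0},
    {"x": 0,"y": 0,"z": -125,"wx": 0,"wy": 0,"wz": 0},
    {"x": 0,"y": 0,"z": -125,"wx": 0,"wy": 0,"wz": 0}
  ]
}}

```text
time: 9.9
position: [0.525, 0.2116, 0.232]
orientation: [[0.723, 0.691, 0.003], [0.691, -0.723, 0.001], [0.002, 0.001, -1.0]]
contact_force: [0.4, 0.1, 0.2]
finger_gap: 0.0822
```

```bash
python3 - <<'E'
from h import *
d=snap('wrist','w6');s=read_state();print(s['time'],s['position'],s['orientation'].round(4).tolist())
p=s['position'];print('rim pred',proj(d,[.5246,.2114,.07]))
p=d['pixels'].astype(int)
m=(p[...,0]-p[...,2]>60).astype(np.uint8);n,l,st,c=cv2.connectedComponentsWithStats(m)
for i in range(1,n):
    if st[i,4]>60: print(st[i],c[i],ray(d,*c[i],.028))
E
```

```text
9.95 [0.52455755 0.211462   0.23061539] [[0.7229, 0.6909, 0.0004], [0.6909, -0.7229, 0.0], [0.0003, 0.0003, -1.0]]
rim pred [255.76556026 198.13226417]
[180 239  21  24 413] [189.32445521 250.62711864] [0.42010229 0.21385904 0.028     ]
```

View pics/w6.png

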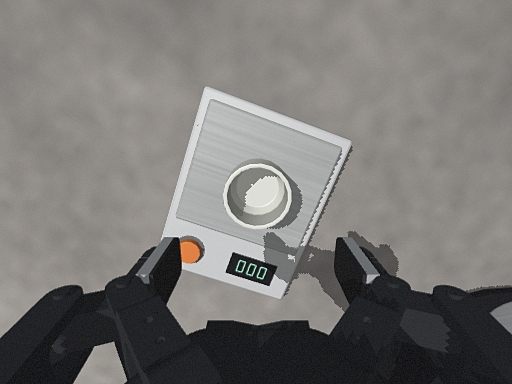

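The bowl is upright near the plate centre, rim at (257,195) against a predicted (256,198). The button shows at about (189,250), partly hidden by a finger. Its position is about (0.416, 0.211), combining the views. Closing the fingers and moving above it.

>>> {"api": "drive_tool", "payload": {
  "commands": [
    {"x": -10,"y": -10,"z": 0,"wx": 0,"wy": 0,"wz": 0},
    {"x": -28,"y": -26,"z": 0,"wx": 0,"wy": 0,"wz": 0},
    {"x": -48,"y": -45,"z": 0,"wx": 0,"wy": 0,"wz": 0},
    {"x": -66,"y": -62,"z": 10,"wx": 0,"wy": 0,"wz": 0},
    {"x": -76,"y": -72,"z": 25,"wx": 0,"wy": 0,"wz": 0},
    {"x": -79,"y": -75,"z": 45,"wx": 0,"wy": 0,"wz": 0},
    {"x": -79,"y": -75,"z": 65,"wx": 0,"wy": 0,"wz": 0},
    {"x": -79,"y": -75,"z": 80,"wx": 0,"wy": 0,"wz": 0},
    {"x": -79,"y": -75,"z": 90,"wx": 0,"wy": 0,"wz": 0},
    {"x": -79,"y": -75,"z": 90,"wx": 0,"wy": 0,"wz": 0}
  ],
  "fingers": 0
}}

```text
time: 10.95
position: [0.4142, 0.2106, 0.1379]
orientation: [[0.723, 0.691, -0.005], [0.691, -0.723, -0.002], [-0.005, -0.002, -1.0]]
contact_force: [-0.8, -0.1, -0.2]
finger_gap: 0.0
```

```bash
python3 - <<'E'
from h import *
d=snap('wrist','w7');e=snap('side','s7');s=read_state();print(s['time'],s['position'],s['contact_force'],s['finger_gap'])
cv2.imwrite('pics/s7c.png',cv2.resize(e['pixels'][100:220,170:310,::-1],None,fx=5,fy=5,interpolation=2))
E
```

```text
11.05 [0.4156812  0.21108281 0.14028187] [ 0.24801502 -0.43085493 -0.06711816] 0.00016457271044004925
```

View pics/w7.png

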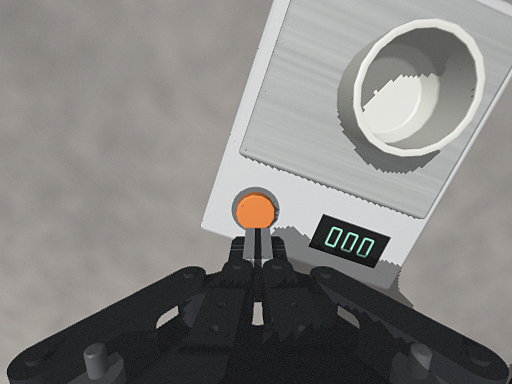

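View pics/s7c.png

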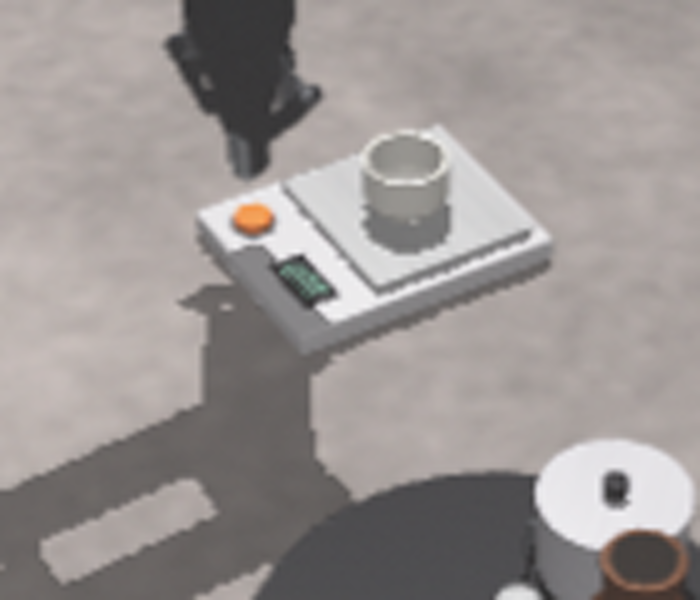

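The closed tips, around wrist (258,240), line up with the button at (256,211), and the bowl stands upright on the plate. Descending onto the button.

>>> {"api": "drive_tool", "payload": {
  "commands": [
    {"x": 0,"y": 0,"z": 6,"wx": 0,"wy": 0,"wz": 0},
    {"x": 0,"y": 0,"z": 14,"wx": 0,"wy": 0,"wz": 0},
    {"x": 0,"y": 0,"z": 22,"wx": 0,"wy": 0,"wz": 0},
    {"x": 0,"y": 0,"z": 29,"wx": 0,"wy": 0,"wz": 0},
    {"x": 0,"y": 0,"z": 33,"wx": 0,"wy": 0,"wz": 0},
    {"x": 0,"y": 0,"z": 36,"wx": 0,"wy": 0,"wz": 0},
    {"x": 0,"y": 0,"z": 38,"wx": 0,"wy": 0,"wz": 0},
    {"x": 0,"y": 0,"z": 40,"wx": 0,"wy": 0,"wz": 0},
    {"x": 0,"y": 0,"z": 41,"wx": 0,"wy": 0,"wz": 0},
    {"x": 0,"y": 0,"z": 41,"wx": 0,"wy": 0,"wz": 0}
  ]
}}

```text
time: 12.05
position: [0.4158, 0.2111, 0.0997]
orientation: [[0.723, 0.691, 0.0], [0.691, -0.723, 0.0], [0.0, 0.0, -1.0]]
contact_force: [-1.3, -0.2, 1.9]
finger_gap: 0.0002
```

>>> {"api": "drive_tool", "payload": {
  "commands": [
    {"x": 0,"y": 0,"z": 1,"wx": 0,"wy": 0,"wz": 0},
    {"x": 0,"y": 0,"z": 1,"wx": 0,"wy": 0,"wz": 0}
  ]
}}

```text
time: 12.25
position: [0.4158, 0.2112, 0.0987]
orientation: [[0.723, 0.691, 0.001], [0.691, -0.723, 0.0], [0.0, 0.0, -1.0]]
contact_force: [-0.6, -0.7, 3.4]
finger_gap: 0.0001
```

>>> {"api": "drive_tool", "payload": {
  "commands": [
    {"x": 0,"y": 0,"z": 1,"wx": 0,"wy": 0,"wz": 0},
    {"x": 0,"y": 0,"z": 1,"wx": 0,"wy": 0,"wz": 0}
  ]
}}

```text
time: 12.45
position: [0.4158, 0.2112, 0.0976]
orientation: [[0.723, 0.691, 0.001], [0.691, -0.723, 0.0], [0.0, 0.0, -1.0]]
contact_force: [-0.9, 0.8, 3.9]
finger_gap: -0.0001
```

>>> {"api": "drive_tool", "payload": {
  "commands": [
    {"x": 0,"y": 0,"z": 1,"wx": 0,"wy": 0,"wz": 0},
    {"x": 0,"y": 0,"z": 1,"wx": 0,"wy": 0,"wz": 0}
  ]
}}

```text
time: 12.65
position: [0.4158, 0.2112, 0.0966]
orientation: [[0.723, 0.691, 0.0], [0.691, -0.723, 0.0], [0.0, 0.0, -1.0]]
contact_force: [-0.9, 0.7, 3.9]
finger_gap: -0.0
```

>>> {"api": "drive_tool", "payload": {
  "commands": [
    {"x": 0,"y": 0,"z": 1,"wx": 0,"wy": 0,"wz": 0},
    {"x": 0,"y": 0,"z": 1,"wx": 0,"wy": 0,"wz": 0},
    {"x": 0,"y": 0,"z": 1,"wx": 0,"wy": 0,"wz": 0}
  ]
}}

```text
time: 12.95
position: [0.4158, 0.2112, 0.0966]
orientation: [[0.723, 0.691, 0.001], [0.691, -0.723, 0.0], [0.0, 0.0, -1.0]]
contact_force: [-2.9, -2.2, 9.9]
finger_gap: 0.0002
```

```bash
python3 - <<'E'
from h import *
d=snap('wrist','w8');s=read_state();print(s['time'],s['position'],s['contact_force'],s['finger_gap'])
E
```

```text
13.0 [0.41582741 0.21116786 0.09652054] [-2.60099534 -1.10769008 10.48583082] -0.00016289573215449502
```

View pics/w8.png

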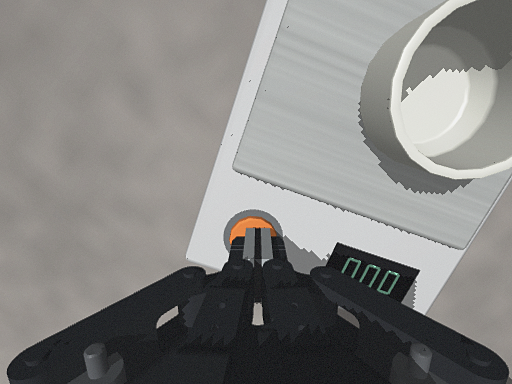

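The tips are on the orange button at (253,228). The force rose to 10.5 N at a hard stop, so the button is fully down. The bowl is untouched. Raising to release.

>>> {"api": "drive_tool", "payload": {
  "commands": [
    {"x": 0,"y": 0,"z": -3,"wx": 0,"wy": 0,"wz": 0},
    {"x": 0,"y": 0,"z": -8,"wx": 0,"wy": 0,"wz": 0},
    {"x": 0,"y": 0,"z": -18,"wx": 0,"wy": 0,"wz": 0},
    {"x": 0,"y": 0,"z": -32,"wx": 0,"wy": 0,"wz": 0},
    {"x": 0,"y": 0,"z": -50,"wx": 0,"wy": 0,"wz": 0},
    {"x": 0,"y": 0,"z": -70,"wx": 0,"wy": 0,"wz": 0},
    {"x": 0,"y": 0,"z": -90,"wx": 0,"wy": 0,"wz": 0},
    {"x": 0,"y": 0,"z": -105,"wx": 0,"wy": 0,"wz": 0},
    {"x": 0,"y": 0,"z": -110,"wx": 0,"wy": 0,"wz": 0},
    {"x": 0,"y": 0,"z": -110,"wx": 0,"wy": 0,"wz": 0}
  ]
}}

```text
time: 14.0
position: [0.4159, 0.2112, 0.2061]
orientation: [[0.723, 0.691, 0.001], [0.691, -0.723, 0.0], [0.001, 0.001, -1.0]]
contact_force: [-0.3, 0.4, -0.3]
finger_gap: 0.0
```

>>> {"api": "drive_tool", "payload": {
  "commands": [
    {"x": 0,"y": 0,"z": 0,"wx": 0,"wy": 0,"wz": 0},
    {"x": 0,"y": 0,"z": 0,"wx": 0,"wy": 0,"wz": 0},
    {"x": 0,"y": 0,"z": 0,"wx": 0,"wy": 0,"wz": 0}
  ]
}}

```text
time: 14.3
position: [0.4152, 0.2109, 0.2043]
orientation: [[0.723, 0.691, -0.002], [0.691, -0.723, -0.001], [-0.002, -0.001, -1.0]]
contact_force: [1.0, 0.5, -0.9]
finger_gap: -0.0
```

```bash
python3 - <<'E'
from h import *
d=snap('wrist','w9');e=snap('side','s9');s=read_state();print(s['time'],s['position'],s['contact_force'])
print('rim pred',proj(d,[.5246,.2114,.07]))
a=np.hstack([cv2.resize(d['pixels'][...,::-1],(400,300)),cv2.resize(e['pixels'][100:280,170:340,::-1],(400,300))]);cv2.imwrite('pics/f9.png',a)
E
```

```text
14.4 [0.41539026 0.21100278 0.20468586] [ 0.26729305 -0.26347368 -0.95405144]
rim pred [362.56637988 100.92881378]
```

View pics/f9.png

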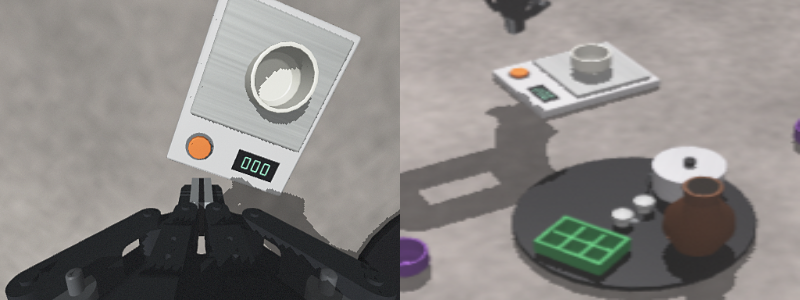

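The bowl is upright and central on the plate: rim at composite (283,77), which is wrist (362,98) against a predicted (363,101). The button at composite (199,147) is up, the vase is standing, and the arm is clear. Handing in.

```bash
python3 -c "
from rig import sign_off
print(sign_off())"
```

```text
the job is handed in; nothing more can be done
None
```

The white bowl now stands upright in the middle of the scale's plate, and the tare button has been pressed and released. I signed off at about 14.4 s of the 48 s; sign-off gives no verdict.

**Bowl:** I gripped it at 25 N, lowered it in 1 mm steps until I felt contact (6.6 N), then let go. In the last pictures its rim was within about 2–3 mm of where I predicted, on a plate centre that two measurements placed within about 1 mm of each other.

**Tare button:** I pressed it with closed fingers until the force climbed to about 10 N at a hard stop, roughly 4 mm down. It looks up again in the last picture, though I could not read its travel directly.

**Vase and arm:** The vase is still standing, and the arm is clear of everything.

**Checks that disagreed:**
- **Bowl position at pick-up:** the top and wrist views differed by about 4 mm, so I used the average.
- **Button position:** the top and side views also differed by about 4 mm, and I used a compromise between them.
- **Finger gap on the bowl:** it read 61 mm for a 62 mm bowl.

The drive tool refused my first two move calls because the rows did not have all six values. The arm did not move in either case.

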